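# Set the torque key's click sleeve to 7

### The job

First lift the strike hammer off the beechwood holding block and lay it in the shallow empty tray. Then lift the torque key out of its grey moulded nest by its handle and lay it in the block, the handle flat down in the slot with its heel by the end stop and the head over the open end; let go of it, turn its brass click sleeve to 7 and leave it set there. Leave everything else where it stands.

Things in the scene. Friction and masses are not known exactly. Their poses are not given: they have to be found in the camera images.
- key: Torque key, 186 mm long, 0.42 kg, z up, x along the handle from heel to head. Origin on the underside. Flat steel handle 22 wide, 26 high, from x = -95 to +30; round steel head 62 in diameter, 26 high, centred at x = +60, with a brass sleeve on it. Centre of mass near x = +9. Starts in the nest, where only the handle can be got at.
- sleeve (a joint): Brass click sleeve, rad, growing clockwise seen from above. Number n is at 0.349 n (20 degrees a click), so 7 is 2.443; numbers 0 to 9. It settles into clicks; about 0.1 N m turns it. A dark bar on its top points at the number: at 0 to the key's +y, at 4.5 to +x, at 9 to -y. Ten black marks on the head's rim, those of 0 and 5 longer.
- sleeve_mid (a point): Point on the sleeve's vertical axis at its middle height, 48 above the key's underside. The sleeve is a fluted brass cylinder 48 in diameter, reaching from 27 to 66 above the key's underside, axis at key x = +60, y = 0.
- key_heel (a point): Middle of the handle's heel (far end from the head), at the underside: key x = -95.
- nest: Grey moulded nest, fixed, 216 x 104 mm. Origin under its centre. The key lies on its 8 thick floor, origins and x axes together. A well 74 high, open to -x, wraps the head from x = 24 to 107, 3 mm off it: no room for fingers at the sleeve. Rails (top at 22) flank the heel from x = -107 to -50 with 3 mm play. From x = -50 to 24 the handle's sides are free.
- block: Beech holding block, fixed. Origin under it on the slot's centre line, x along the slot to the open end. Base x = -115 to 85, 74 wide, flat top 30 up. Cheeks 16 high on it, x = -101 to -45, leave a slot 26 wide; end stop's face at x = -101. The handle lies in the slot on the base's top, heel up to 20 mm off the stop, the head on the base about x = +60.
- jar: Grey stoneware jar of collets, 70 in diameter, 94 high, 0.7 kg, loose, standing 90 to 105 mm (centre to axis) from the place where the sleeve will be on the block. Origin at the centre of its underside.
- wheel_a: Brass great wheel 92 in diameter, lying, 14 high at its hub, loose. Origin at the centre of its underside.
- wheel_b: Smaller brass great wheel 66 in diameter, lying, 14 high, loose. Origin at the centre of its underside.
- arbor: Steel pallet arbor lying along its x, 80 long, 46 wide, 12 high, loose. Origin at its middle, at the underside.
- hammer: Strike hammer lying along its y, 103 long, 18 high, 0.12 kg, loose; starts on the block's flat top. Steel rod 10 thick, its axis 9 up, free from y = -39 to +32; brass head (cylinder 34 long across, 18 thick) at y = +41, brass tail block at y = -46. Origin on the rod's line at the underside.
- tray: Shallow empty wooden tray, fixed on the bench left of the turntable, 170 (x) by 110 (y) mm, walls 18 high and 5 thick, floor 5 thick. Origin under its centre.
- plate: Brass movement plate 100 by 130 by 5 mm lying on the bench, loose. Origin at the centre of its underside.
- turntable: Lacquered turntable, locked: disc 600 in diameter, top at 18 mm, on which nest, block, key, jar, wheels and arbor stand (the hammer on the block). Origin at its centre on the bench.
Things that resemble listed ones, but are neither listed nor needed, are in the scene too. Of the things like the key, leave any that is green or purple; of the rest the larger one is meant.

How it is judged (in metres and radians):
On the way, in this order (a step that is already met when the one before it is completed fails the run):
1. the hammer has been lifted (z of hammer in the frame of block above 0.05 m), for 0.05 s.
2. the hammer lies in the tray, let go (x of hammer in the frame of tray between -0.07 and 0.07 m and y of hammer in the frame of tray between -0.045 and 0.045 m and z of hammer in the frame of tray between 0 and 0.012 m and angle between hammer's own z axis and vertical below 0.15 rad and contact force between the fingers and hammer below 0.3 N), for 0.2 s.
3. the key is lifted clear out of the nest (z of key in the frame of nest above 0.085 m), for 0.1 s.
4. the key lies in the block's slot, let go, with its sleeve not yet at 7 (x of key_heel in the frame of block between -0.103 and -0.081 m and y of key_heel in the frame of block between -0.005 and 0.005 m and z of key_heel in the frame of block between 0.026 and 0.034 m and x of sleeve_mid in the frame of block between 0.045 and 0.08 m and y of sleeve_mid in the frame of block between -0.012 and 0.012 m and angle between key's own z axis and vertical below 0.06 rad and contact force between the fingers and key below 0.3 N and value of joint sleeve below 2.2 rad), for 0.2 s.
At the end, for the whole second after the job is handed in: The hammer lies flat in the tray. The key lies flat in the block's slot, heel within 20 mm of the end stop, head over the open end, at rest, and the sleeve rests in click 7 (2.443 rad, within 0.1) (x of key_heel in the frame of block between -0.103 and -0.081 m and y of key_heel in the frame of block between -0.005 and 0.005 m and z of key_heel in the frame of block between 0.026 and 0.034 m and x of sleeve_mid in the frame of block between 0.045 and 0.08 m and y of sleeve_mid in the frame of block between -0.012 and 0.012 m and angle between key's own z axis and vertical below 0.06 rad and x of hammer in the frame of tray between -0.07 and 0.07 m and y of hammer in the frame of tray between -0.045 and 0.045 m and z of hammer in the frame of tray between 0 and 0.012 m and angle between hammer's own z axis and vertical below 0.15 rad and value of joint sleeve between 2.34349 and 2.54349 rad and velocity of joint sleeve between -0.1 and 0.1 rad/s and linear speed of key below 0.02 m/s); the robot touches nothing.
It fails at once if the jar is pushed from its place (more than 15 mm) or tipped (distance of jar from where it was at the start of the episode above 0.015 m or angle between jar's own z axis and vertical above 0.3 rad).
It fails at once if a great wheel is pushed from its place (more than 15 mm) or tipped (distance of any of wheel_a, wheel_b from where it was at the start of the episode above 0.015 m or angle between any of wheel_a, wheel_b's own z axis and vertical above 0.3 rad).
It fails at once if the pallet arbor is pushed from its place (more than 15 mm) or tipped (distance of arbor from where it was at the start of the episode above 0.015 m or angle between arbor's own z axis and vertical above 0.3 rad).
It fails at once if the movement plate is pushed from its place (more than 15 mm) or tipped (distance of plate from where it was at the start of the episode above 0.015 m or angle between plate's own z axis and vertical above 0.3 rad).
It also fails if it takes over 72 s, if anything falls off the work surface, if the arm or the gripper's body presses on something with over 40 N, if the wrist force passes 120 N, or if a joint passes its speed limit or range.

### The arm

A 7-joint arm with a two-finger parallel gripper is mounted at the origin on the work surface. World frame = base frame: x ahead of the robot, y to its left, z up, the work surface at z = 0. Lengths are in mm, angles in rad, forces in N, time in s.
With the tool pointing down it reaches from about 400 to 850 mm from the base axis. Payload 4.5 kg.
Tool frame: the origin (TCP) lies on the centre line of the jaws, within the pads' length; the fingertips stand 19 mm ahead of it and the grasp point (between the pads) is the TCP; z points along the fingers, y is the line along which they close (so a half turn about z gives the same grasp; the last joint's range is limited). The gripper opens to 85 mm and grips with 20 to 120 N. Pads are 22 mm wide; open, the fingers measure 114 mm over their backs; the gripper's body (76 mm by 85 mm) begins 54 mm behind the grasp point. The pads swing forward as they close: fully open they stand 13 mm farther back than shut.
Start: joints at [-1.131, 0.689, -0.195, 1.565, 0.157, 0.902, -0.215], TCP at [246.705, 574.275, 224.517] pointing down, gripper open.
Joint ranges: [-3.01, 3.01], [-0.46, 2.08], [-1.47, 1.51], [0.13, 2.56], [-1, 4.14], [0.04, 2.09], [-2.66, 2.66]. Speed limits (rad/s): [2.57, 2.57, 3.14, 3.14, 3.14, 3.14, 3.14].

### API

Orientations are given as a unit quaternion [w, x, y, z].
In Python, from plant import sense, imaging, finish_job gives the robot as it stands.
- The arm moves only by the tool jog_arm, never from a script. Its argument "motion" is a list that holds one entry, the list of rows, each a list of 7 numbers: the turn, a rotation vector about the tool's x, y, z in rad, then the shift along the tool's x, y, z in mm, then the finger opening in mm, from 0 to 85.4. A call has 1 to 12 rows; each row shifts and turns the commanded pose from where the row before left it, along the tool's axes as they then stand; what a row does not reach is not made up. A row lasts 1/10 s, in which the tool goes at most 50 mm and 8.59 degrees, less where a joint would pass 70% of its speed; a pose out of reach is approached as far as the arm can. A call is refused whole if a number of a shift passes 50 or a number of a turn 0.15, either way. A call with a gripper value outside its range is refused whole. The fingers move at their own pace and stop on an object; "squeeze" is the grip in N (left out, the last holds). Time passes only in rows, so rows that do not move let the fingers close. It gives the time, the measured TCP pose, the force, the opening and the grip force at its end, in the units of the state.
- sense(): the state, without advancing time (a new reading comes with each control period).
- imaging.read_camera(name): name is "scene" or "top"; returns the picture (480x640x3 uint8, red, green, blue); there is no depth.
- imaging.get_calibration(name): a dict with "camera_matrix" (3x3 intrinsics, pixels), "eye" and "orientation" of the camera in the world. Camera axes: x right, y up, looking along -z (the intrinsics and any distortion apply to the point x, -y, -z); pixel columns grow to the right and rows downward; lengths in mm; the calibration is good to about 2 mm. A picture is of the moment at which its call begins. get_calibration takes no time and is no camera call.
- finish_job(): hands the job in; it is judged then, once.
The state is a dict: "time": time; "qpos": joint angles; "joint_vel": joint speeds; "tau": joint torques, N m; "ee_pos": TCP position; "tcp_rot": TCP orientation; "wrist_force": force on the tool from outside, world axes, zero at the start; "torque": the same for the moment, N m; "grip_width": opening from 0.0 (shut) to 1.0 (fully open); "finger_force": force on a finger pad.
Only numpy, scipy, OpenCV 4.12 (cv2) and the standard library are available. Lean on these libraries where they do the work, as an engineer would, in place of code of your own. Each camera call takes 0.05 s, during which the arm holds its last target. There are 200 camera calls.

## Working session

There is one attempt and no reset: what is moved stays moved. The work goes in short steps, Python scripts to look and compute and a tool call to move; the robot and the scene stay as the last step left them, time stands still between calls to the robot, and variables do not carry over. Pictures are saved under pics/ and viewed, at most 10 in all, crops included, and the job is handed in when it is done.

Besides the shell and the picture viewer there is one more tool, called after "Request:" as a command line: name --argument value ..., lists and objects as JSON in quotes. jog_arm: Moves the arm, as the interface text tells. Its arguments: {"type":"object","properties":{"motion":{"type":"array","items":{"type":"array","items":{"type":"array","items":{"type":"number"}}}},"squeeze":{"type":"number"}},"required":["motion"]}

```bash
ls; mkdir -p pics
python3 - <<'E'
from plant import sense, imaging
import cv2
s=sense();print(s)
for n in("scene","top"):
    im=imaging.read_camera(n);cv2.imwrite(f"pics/{n}0.png",im[:,:,::-1]);print(n,imaging.get_calibration(n))
E
```

```text
pics
{'time': 0.0, 'qpos': array([-1.13120877,  0.68998617, -0.19452783,  1.56634807,  0.15729378,
        0.90247521, -0.21507409]), 'joint_vel': array([-0.00077429, -0.00044318,  0.00018808,  0.00065777,  0.00071297,
        0.00010932,  0.00077416]), 'tau': array([-3.69453460e-05, -5.39614820e+01, -1.26642879e+00, -1.58545822e+01,
        9.13928234e-03,  9.51219845e-03, -1.61494182e-05]), 'ee_pos': array([246.49271381, 573.62596924, 223.68195523]), 'tcp_rot': array([-1.26828035e-04,  2.01446889e-01,  9.79499014e-01, -9.03675597e-04]), 'wrist_force': array([-0.6919773 , -0.24725035, -0.82658558]), 'torque': array([-0.05554577,  0.03560167, -0.02662692]), 'finger_force': 0.0, 'grip_width': 1.000495070774697}
scene {'camera_matrix': array([[507.0650916 ,   0.        , 317.72830294],
       [  0.        , 507.0650916 , 241.70776633],
       [  0.        ,   0.        ,   1.        ]]), 'eye': array([1122.25490679,  308.2210371 , 1059.32347469]), 'orientation': array([0.48718507, 0.16511964, 0.26689506, 0.81495597])}
top {'camera_matrix': array([[460.17143549,   0.        , 320.83699599],
       [  0.        , 460.17143549, 236.9382024 ],
       [  0.        ,   0.        ,   1.        ]]), 'eye': array([ 415.88427508,  -21.65853364, 1013.10389475]), 'orientation': array([ 0.71084339,  0.01781565, -0.0381432 , -0.7020893 ])}
```

View pics/scene0.png

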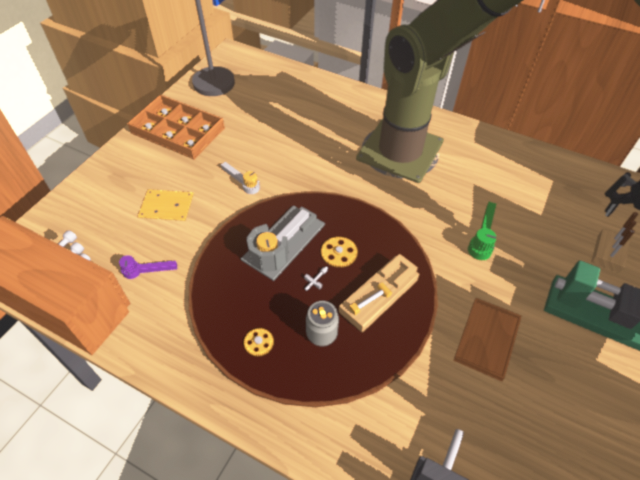

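View pics/top0.png

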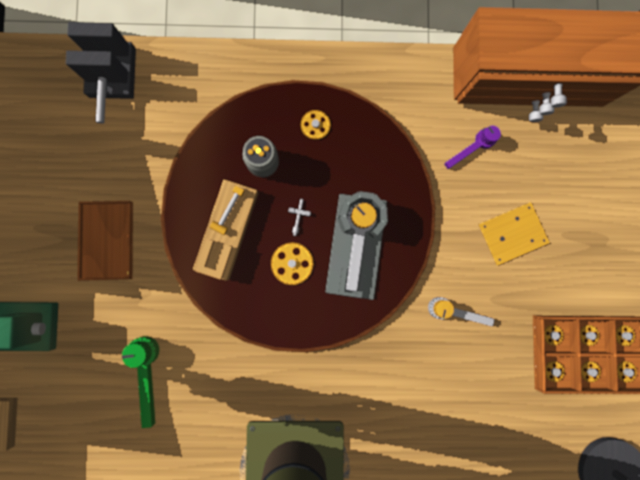

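The scene shows four key-like things in the top view: the key in the nest (360,240), a green one (143,380), a purple one (475,147), and a small steel/brass one (460,312). I choose the one in the nest because it is the larger non-green, non-purple one. The hammer is at (228,210), the block at (226,230), the tray at (105,240) and the jar at (260,155). Next, a close crop to check this.

```bash
cat > h.py <<'E'
import numpy as np, cv2
from scipy.spatial.transform import Rotation as R
from plant import sense, imaging
def q2m(q): return R.from_quat([q[1],q[2],q[3],q[0]]).as_matrix()
def cal(n):
    c=imaging.get_calibration(n); return c["camera_matrix"],c["eye"],q2m(c["orientation"])
def ray(n,p):
    K,e,M=cal(n); a=np.linalg.inv(K)@[p[0],p[1],1]; return e,M@[a[0],-a[1],-a[2]]
def onz(n,p,z):
    e,d=ray(n,p); return (e+d*(z-e[2])/d[2])
def proj(n,P):
    K,e,M=cal(n); c=M.T@(np.asarray(P,float)-e); u=K@[c[0],-c[1],-c[2]]; return u[:2]/u[2]
def tri(p,q):
    e1,d1=ray("top",p);e2,d2=ray("scene",q);d1=d1/np.linalg.norm(d1);d2=d2/np.linalg.norm(d2)
    t=np.linalg.lstsq(np.c_[d1,-d2],e2-e1,rcond=None)[0];a=e1+t[0]*d1;b=e2+t[1]*d2
    return (a+b)/2,np.linalg.norm(a-b)
E
python3 - <<'E'
from h import *
t=cv2.imread("pics/top0.png");s=cv2.imread("pics/scene0.png")
cv2.imwrite("pics/c1.png",np.hstack([cv2.resize(t[170:310,185:265],None,fx=4,fy=4,interpolation=cv2.INTER_CUBIC),cv2.resize(t[170:310,320:400],None,fx=4,fy=4,interpolation=cv2.INTER_CUBIC)]))
cv2.imwrite("pics/c2.png",cv2.resize(s[195:345,235:435],None,fx=4,fy=4,interpolation=cv2.INTER_CUBIC))
# sanity: turntable centre
for n,im in(("top",t),("scene",s)):
    hsv=cv2.cvtColor(im,cv2.COLOR_BGR2HSV)
    m=((im[:,:,2]<75)&(im[:,:,1]<30)&(im[:,:,2]>25)).astype(np.uint8)
    c=max(cv2.findContours(m,0,1)[0],key=cv2.contourArea); h=cv2.convexHull(c)
    P=np.array([onz(n,p[0],18) for p in h]);print(n,cv2.minEnclosingCircle(P[:,:2].astype(np.float32)))
E
```

```text
top ((548.2224731445312, -2.104034185409546), 290.04608154296875)
scene ((653.71435546875, -2.1812610626220703), 69.76522064208984)
```

View pics/c1.png

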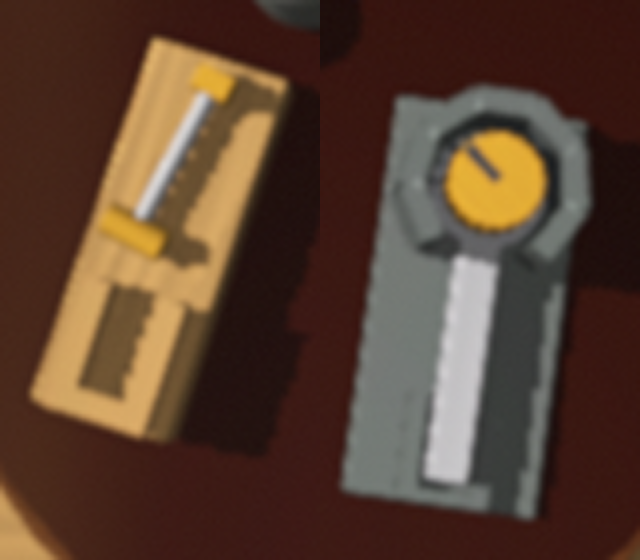

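View pics/c2.png

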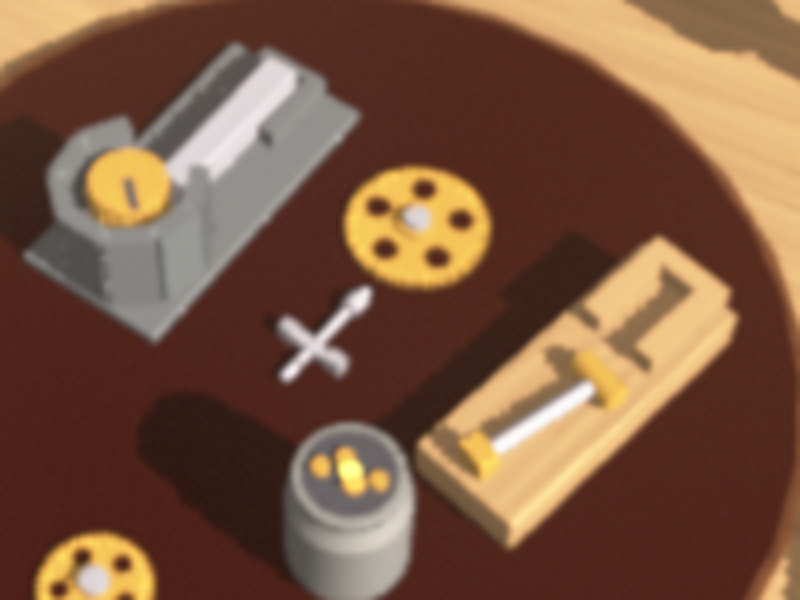

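The crops confirm the choice. The grey-handled key with the brass sleeve is in the nest: sleeve at top (364,215), handle (362,240)–(352,290). The hammer rod runs from top (236,193) to (220,225), with its big head toward the robot. The slot and end stop are at the block's robot end (212,255), and the open end is away from the robot. Now measuring.

```bash
cat > m.py <<'E'
from h import *
def T(x,y): return (185+(x+.5)/4-.5,170+(y+.5)/4-.5) if x<320 else (320+(x-320+.5)/4-.5,170+(y+.5)/4-.5)
def S(x,y): return (235+(x+.5)/4-.5,195+(y+.5)/4-.5)
def show(nm,a,b,z):
    p,g=tri(a,b);print(nm,p.round(1),"gap",round(g,1),"top@z",onz("top",a,z).round(1)[:2],"scene@z",onz("scene",b,z).round(1)[:2])
if __name__=="__main__":
    show("blk +x+y",T(153,38),S(510,522),48)
    show("blk +x-y",T(288,80),S(420,442),48)
    show("blk -x+y",T(32,398),S(738,310),64)
    show("blk -x-y",T(147,438),S(658,238),64)
    t=cv2.imread("pics/top0.png");s=cv2.imread("pics/scene0.png")
    for n,im,boxes in(("top",t,dict(hammer=(195,175,262,240),nest=(325,180,395,300),tray=(70,190,140,290))),("scene",s,dict(hammer=(340,240,420,320),nest=(235,195,330,280),tray=(450,290,525,385)))):
        hsv=cv2.cvtColor(im,cv2.COLOR_BGR2HSV);H,Sa,V=[hsv[:,:,i].astype(int) for i in range(3)]
        def comp(m,box,k,z,rect=False):
            x0,y0,x1,y1=box;mm=np.zeros_like(m,np.uint8);mm[y0:y1,x0:x1]=m[y0:y1,x0:x1]
            cs=sorted(cv2.findContours(mm,0,1)[0],key=cv2.contourArea)[::-1][:k]
            for c in cs:
                M=cv2.moments(c)
                if M["m00"]<8: continue
                p=(M["m10"]/M["m00"],M["m01"]/M["m00"])
                q=np.array([onz(n,a[0],z)[:2] for a in c],np.float32)
                print("  ",n,z,"pix",np.round(p,1),"xy",onz(n,p,z)[:2].round(1),"rect",[np.round(v,1) for v in cv2.minAreaRect(q)])
        gold=(H>15)&(H<30)&(Sa>150)&(V>170); wh=(Sa<40)&(V>150)
        print("gold ham");comp(gold,boxes["hammer"],3,60);print("rod");comp(wh,boxes["hammer"],1,61)
        print("sleeve");comp(gold,boxes["nest"],1,92);print("handle");comp(wh,boxes["nest"],1,52)
        print("tray");comp((H<15)&(V<130)&(Sa>90),boxes["tray"],1,18)
        print(hsv[240,105] if n=="top" else hsv[340,488], hsv[295,98] if n=="top" else hsv[330,455])
E
python3 m.py
```

```text
blk +x+y [612.3 158.6  49.4] gap 1.3 top@z [612.3 159.4] scene@z [611.9 157.8]
blk +x-y [590.6  89.5  46.9] gap 3.4 top@z [591.1  87.9] scene@z [590.5  91.3]
blk -x+y [421.6 217.2  49.2] gap 1.9 top@z [421.9 212.6] scene@z [431.3 219.3]
blk -x-y [401.6 156.   57.2] gap 2.4 top@z [402.2 153.7] scene@z [405.8 158.1]
gold ham
   top 60 pix [216.7 227.8] xy [507.7 167.1] rect [array([507.5, 166.7]), array([34.9, 14.5]), np.float64(60.5)]
   top 60 pix [237.4 189.7] xy [588.2 126.4] rect [array([588. , 126.7]), array([20.3, 14.6]), np.float64(72.3)]
rod
   top 61 pix [227.4 208.8] xy [547.6 145.9] rect [array([548.2, 145.6]), array([ 5.6, 69.7]), np.float64(63.1)]
sleeve
   top 92 pix [363.9 215.2] xy [ 534.5 -134.3] rect [array([ 535.3, -134.1]), array([47.1, 46.3]), np.float64(45.4)]
handle
   top 52 pix [354.4 261.7] xy [ 441.4 -119.8] rect [array([ 441. , -119.5]), array([ 23. , 116.8]), np.float64(82.4)]
tray
   top 18 pix [104.7 240.2] xy [481.8 412.6] rect [array([482.6, 413. ]), array([170.3, 116.1]), np.float64(2.5)]
[ 12 180  88] [ 18 133 215]
gold ham
   scene 60 pix [347.9 253.1] xy [459.1  47.3] rect [array([458.3,  47.3]), array([77.8, 39. ]), np.float64(26.6)]
   scene 60 pix [385.  289.4] xy [510.3 167.3] rect [array([509.9, 166.9]), array([36.9, 15.3]), np.float64(56.0)]
   scene 60 pix [354.3 307.7] xy [587.1 125.9] rect [array([587.1, 126.7]), array([25.4, 14.6]), np.float64(53.1)]
rod
   scene 61 pix [370.1 298.7] xy [549.6 147.4] rect [array([549. , 147.6]), array([10.3, 68.9]), np.float64(63.4)]
sleeve
   scene 92 pix [266.5 241.4] xy [ 541.9 -129.5] rect [array([ 542. , -129.5]), array([50.9, 45.2]), np.float64(30.9)]
handle
   scene 52 pix [293.5 225.6] xy [ 443.  -113.5] rect [array([ 442.6, -112.7]), array([ 37.5, 120.1]), np.float64(85.9)]
tray
   scene 18 pix [488.1 339. ] xy [493.7 417.2] rect [array([488.7, 416.6]), array([179.8, 113.8]), np.float64(1.9)]
[ 12 156 119] [ 16 119 137]
```

Request:
jog_arm --motion '[[[0,0,0.068,0,0,0,45],[0,0,0,-41,-22,4,45],[0,0,0,-41,-22,4,45],[0,0,0,-41,-22,4,45],[0,0,0,-41,-22,4,45],[0,0,0,-41,-22,4,45],[0,0,0,-41,-22,4,45],[0,0,0,-41,-22,4,45],[0,0,0,-41,-22,4,45],[0,0,0,-41,-22,4,45],[0,0,0,-41,-22,4,45],[0,0,0,-41,-22,4,45]]]' --squeeze 30

```text
time: 1.3
ee_pos: [538.3, 151.4, 180.1]
tcp_rot: [-0.0, 0.235, 0.972, -0.0]
wrist_force: [0.9, 0.7, -0.1]
grip_width: 0.527
finger_force: 0.0
```

```bash
cat >> h.py <<'E'
def go(target,yaw_deg):
    """tool-frame shift to target TCP; yaw = world angle of tool y; rotate first"""
    s=sense();M=q2m(s["tcp_rot"]);y0=np.degrees(np.arctan2(M[1,1],M[0,1]))
    dy=(yaw_deg-y0+90)%180-90; a=np.radians(y0+dy); ty=np.array([np.cos(a),np.sin(a),0]);tx=np.array([-ty[1],ty[0],0])
    d=np.asarray(target,float)-s["ee_pos"]
    print("t",round(s["time"],2),"tcp",s["ee_pos"].round(1),"yaw",y0.round(2),"tilt z",M[:,2].round(4),"w",round(s["grip_width"]*85.4,1),"F",s["wrist_force"].round(1),round(s["finger_force"],1))
    print("rotz",round(-np.radians(dy),4),"then shift",round(d@tx,1),round(d@ty,1),round(-d[2],1))
E
python3 -c "
from h import *
go((538.3,151.9,69),62.9)
for p,z in (((259.5,151),112),((292,264),30),((298,216),28)): print(onz('top',p,z))
print(onz('scene',(322,309),112), tri((259.5,151),(322,309)))
"
```

```text
t 1.3 tcp [538.3 151.4 180.1] yaw 62.86 tilt z [-6.e-04 -0.e+00 -1.e+00] w 45.0 F [ 0.9  0.7 -0.1] 0.0
rotz -0.0007 then shift 0.2 0.5 111.1
[657.15635138  76.6394234  112.        ]
[435.41136478  11.2864302   30.        ]
[5.38776672e+02 1.23592021e-01 2.80000000e+01]
[650.24465454  76.34439964 112.        ] (array([654.56839471,  77.00363192, 119.58828118]), np.float64(2.6304652219055042))
```

Request:
jog_arm --motion '[[[0,0,0,0,0,40,45],[0,0,0,0,0,40,45],[0,0,0,0,0,20,45],[0,0,0,0,0,11,45],[0,0,0,0,0,0,45],[0,0,0,0,0,0,3],[0,0,0,0,0,0,3],[0,0,0,0,0,0,3],[0,0,0,0,0,0,3],[0,0,0,0,0,0,3],[0,0,0,0,0,0,3],[0,0,0,0,0,0,3]]]' --squeeze 35

```text
time: 2.5
ee_pos: [537.6, 153.2, 69.5]
tcp_rot: [0.0, 0.235, 0.972, 0.0]
wrist_force: [-0.6, 0.3, 0.2]
grip_width: 0.034
finger_force: 0.0
```

Run:
```python
from h import *
a=imaging.read_camera("top")[:,:,::-1];b=imaging.read_camera("scene")[:,:,::-1]
cv2.imwrite("pics/top1.png",a);cv2.imwrite("pics/scene1.png",b)
cv2.imwrite("pics/c3.png",np.hstack([cv2.resize(a[150:300,180:280],(400,600),interpolation=2),cv2.resize(b[220:370,320:420],(400,600),interpolation=2)]))
```

```text
(no output)
```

View pics/c3.png

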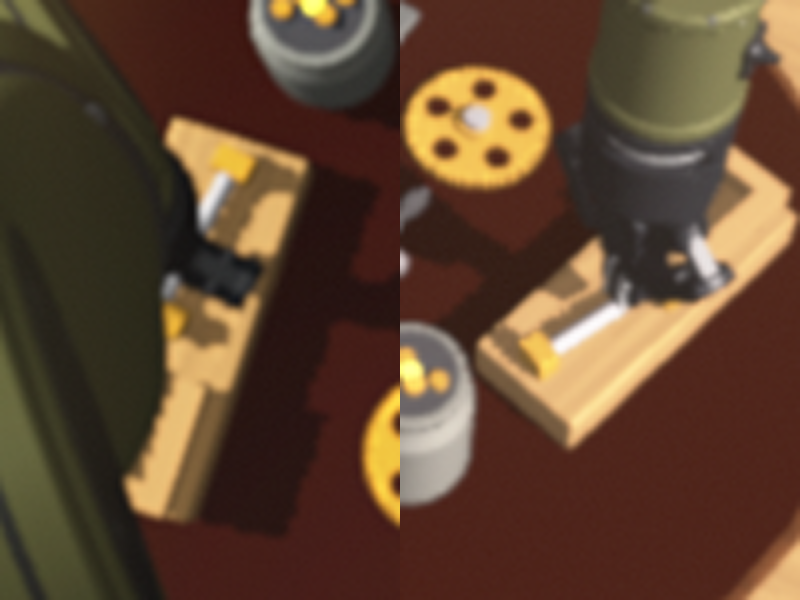

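The picture shows the tail still at top (238,190) and the rod untouched, with the fingers above it. So the fingers shut over the rod. I'll open them and feel downwards gently.

Request:
jog_arm --motion '[[[0,0,0,0,0,0,30],[0,0,0,0,0,0,30],[0,0,0,0,0,0,30],[0,0,0,0,0,0,30],[0,0,0,0,0,1.5,30],[0,0,0,0,0,1.5,30],[0,0,0,0,0,0,30]]]'

```text
time: 3.3
ee_pos: [537.4, 153.1, 66.2]
tcp_rot: [-0.0, 0.235, 0.972, -0.0]
wrist_force: [1.1, 0.0, 0.4]
grip_width: 0.351
finger_force: 0.0
```

```bash
python3 -c "
from h import *
go((538.3,151.9,62),62.9)
for p in ((232/4+180,270/4+150),(260/4+180,270/4+150),(225/4+180,270/4+150)): print(onz('top',p,69))
"
```

```text
t 3.3 tcp [537.4 153.1  66.2] yaw 62.85 tilt z [-5.e-04 -1.e-04 -1.e+00] w 30.0 F [1.1 0.  0.4] 0.0
rotz -0.0008 then shift -1.3 -0.7 4.2
[528.7248823  122.32764299  69.        ]
[528.9367602  108.00767256  69.        ]
[528.67194229 125.90564412  69.        ]
```

Request:
jog_arm --motion '[[[0,0,0,0,0,1.5,30],[0,0,0,0,0,1.5,30],[0,0,0,0,0,0,30]]]'

```text
time: 3.6
ee_pos: [537.5, 153.1, 63.3]
tcp_rot: [-0.0, 0.235, 0.972, -0.0]
wrist_force: [-0.3, -0.1, 0.3]
grip_width: 0.355
finger_force: 0.0
```

Request:
jog_arm --motion '[[[0,0,0,0,0,-0.5,22],[0,0,0,0,0,0,14],[0,0,0,0,0,0,4],[0,0,0,0,0,0,4],[0,0,0,0,0,0,4]]]'

```text
time: 4.1
ee_pos: [537.6, 153.2, 64.0]
tcp_rot: [0.0, 0.235, 0.972, 0.0]
wrist_force: [-0.5, -0.4, -0.5]
grip_width: 0.046
finger_force: 0.0
```

Run:
```python
from h import *
s=sense()
print(proj("top",s["ee_pos"]),proj("scene",s["ee_pos"]),proj("scene",s["ee_pos"]+[0,0,-19]))
a=imaging.read_camera("top")[:,:,::-1];b=imaging.read_camera("scene")[:,:,::-1]
cv2.imwrite("pics/top2.png",a);cv2.imwrite("pics/scene2.png",b)
b=b.copy()
cv2.imwrite("pics/c4.png",np.hstack([cv2.resize(a[180:255,195:245],(400,600),interpolation=2),cv2.resize(b[255:330,355:405],(400,600),interpolation=2)]))
```

```text
[223.46998684 213.29660962] [374.73429503 295.02377962] [373.91365148 299.24848212]
```

View pics/c4.png

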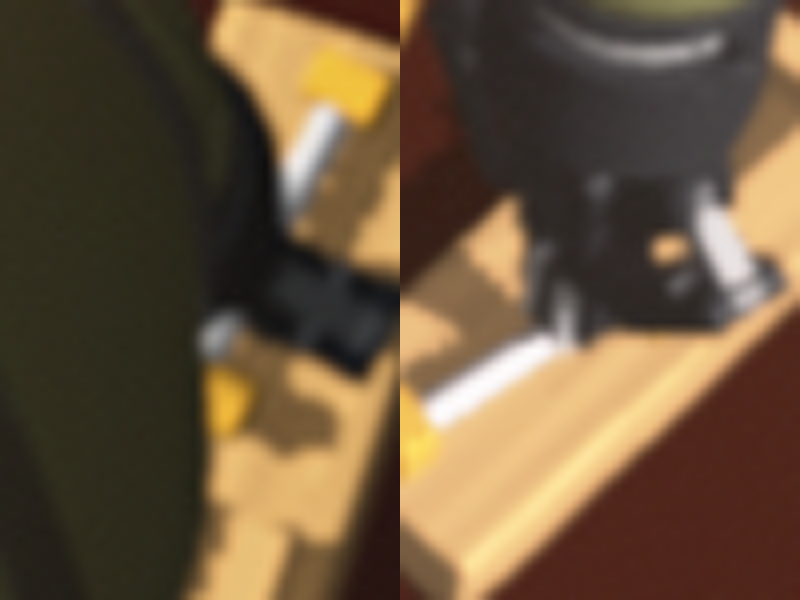

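Request:
jog_arm --motion '[[[0,0,0,0,0,0,85],[0,0,0,0,0,0,85],[0,0,0,0,0,0,85],[0,0,0,0,0,0,85],[0,0,0,0,0,0,85],[0,0,0,0,0,0,85]]]'

```text
time: 4.8
ee_pos: [537.6, 153.2, 64.0]
tcp_rot: [0.0, 0.235, 0.972, 0.0]
wrist_force: [-0.5, 0.7, 0.7]
grip_width: 0.992
finger_force: 0.0
```

Run:
```python
from h import *
a=imaging.read_camera("top")[:,:,::-1];b=imaging.read_camera("scene")[:,:,::-1]
cv2.imwrite("pics/top3.png",a);cv2.imwrite("pics/scene3.png",b)
M=q2m(sense()["tcp_rot"]);p=sense()["ee_pos"];print(p)
for k in(-57,-43,0,43,57):print(k,proj("scene",p+M[:,1]*k).round(),proj("top",p+M[:,1]*k).round())
cv2.imwrite("pics/c5.png",np.hstack([cv2.resize(a[170:270,175:255],(480,600),interpolation=2),cv2.resize(b[245:345,350:400+3],(318,600),interpolation=2)]))
for o in("top","scene"):
    d=cv2.absdiff(cv2.imread(f"pics/{o}2.png"),cv2.imread(f"pics/{o}3.png")).max(2)>40
    for c in cv2.findContours(d.astype(np.uint8),0,1)[0]:
        if cv2.contourArea(c)>6: print(o,cv2.boundingRect(c),cv2.contourArea(c))
```

```text
[537.62537652 153.17667993  63.99828342]
-57 [359. 278.] [248. 226.]
-43 [363. 282.] [242. 223.]
0 [375. 295.] [223. 213.]
43 [387. 309.] [205. 204.]
57 [391. 313.] [199. 200.]
top (221, 219, 11, 7) 18.0
top (240, 218, 9, 12) 38.0
top (295, 216, 5, 6) 12.5
top (230, 205, 21, 9) 88.0
scene (350, 292, 12, 8) 43.0
scene (359, 286, 10, 8) 33.5
scene (385, 280, 23, 30) 320.5
scene (366, 276, 21, 29) 249.0
scene (316, 275, 4, 5) 9.0
scene (354, 249, 5, 12) 25.0
```

View pics/c5.png

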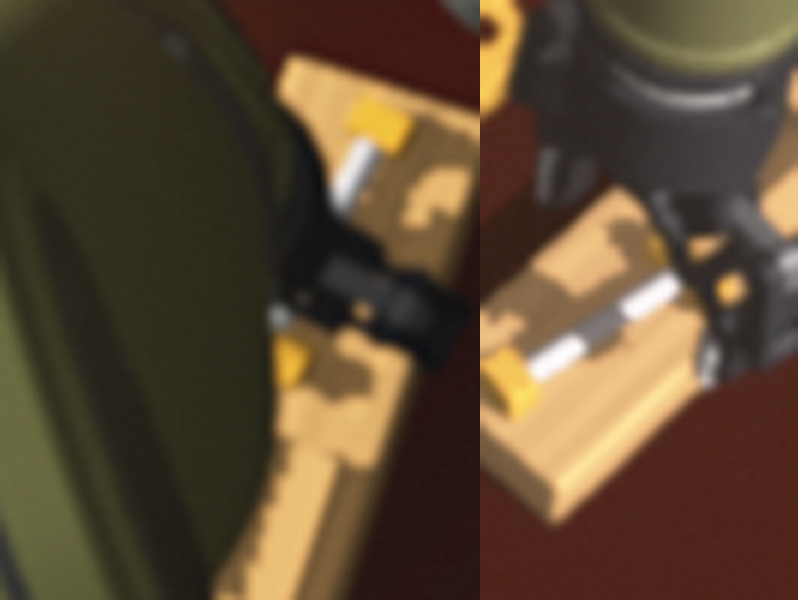

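The rod passes right under the TCP in the scene view (375,295), and the fingertips look higher than I assumed. I'll set a narrow opening and feel down until there is contact.

Request:
jog_arm --motion '[[[0,0,0,0,0,0,24],[0,0,0,0,0,0,24],[0,0,0,0,0,0,24],[0,0,0,0,0,0,24],[0,0,0,0,0,1.5,24],[0,0,0,0,0,1.5,24],[0,0,0,0,0,0,24]]]'

```text
time: 5.6
ee_pos: [537.4, 153.1, 60.7]
tcp_rot: [-0.0, 0.235, 0.972, -0.0]
wrist_force: [0.1, -0.2, 0.0]
grip_width: 0.278
finger_force: 0.0
```

Request:
jog_arm --motion '[[[0,0,0,0,0,1.5,24],[0,0,0,0,0,1,24],[0,0,0,0,0,0,24]]]'

```text
time: 5.9
ee_pos: [537.5, 153.1, 58.3]
tcp_rot: [-0.0, 0.235, 0.972, -0.0]
wrist_force: [1.1, -0.6, -0.5]
grip_width: 0.281
finger_force: 0.0
```

Request:
jog_arm --motion '[[[0,0,0,0,0,0,16],[0,0,0,0,0,0,10],[0,0,0,0,0,0,4],[0,0,0,0,0,0,4],[0,0,0,0,0,0,4]]]'

```text
time: 6.4
ee_pos: [537.6, 153.2, 58.5]
tcp_rot: [0.0, 0.235, 0.972, 0.0]
wrist_force: [-1.0, 0.2, -0.0]
grip_width: 0.049
finger_force: 0.0
```

```bash
cat > ham.py <<'E'
from h import *
import sys
for n,box in(("top",(200,175,262,240)),("scene",(340,280,420,325))):
    im=imaging.read_camera(n)[:,:,::-1];cv2.imwrite(f"pics/{n}{sys.argv[1]}.png",im)
    hsv=cv2.cvtColor(np.ascontiguousarray(im),cv2.COLOR_BGR2HSV);H,Sa,V=[hsv[:,:,i].astype(int) for i in range(3)]
    x0,y0,x1,y1=box
    for nm,m in(("gold",(H>15)&(H<30)&(Sa>150)&(V>170)),("wh",(Sa<40)&(V>150))):
        for c in cv2.findContours(m[y0:y1,x0:x1].astype(np.uint8),0,1,offset=(x0,y0))[0]:
            M=cv2.moments(c)
            if M["m00"]>6: print(n,nm,M["m00"],round(M["m10"]/M["m00"],1),round(M["m01"]/M["m00"],1))
E
python3 ham.py 4
python3 - <<'E'
from h import *
a=cv2.imread("pics/top4.png");b=cv2.imread("pics/scene4.png")
cv2.imwrite("pics/c6.png",np.hstack([cv2.resize(a[180:255,195:245],(400,600),interpolation=2),cv2.resize(b[255:330,345:395],(400,600),interpolation=2)]))
E
```

```text
top gold 22.5 222.7 230.5
top gold 50.5 237.9 189.7
top wh 22.5 233.4 198.2
scene gold 44.5 354.4 307.9
scene wh 48.0 364.9 302.1
scene wh 40.0 395.3 287.9
```

View pics/c6.png

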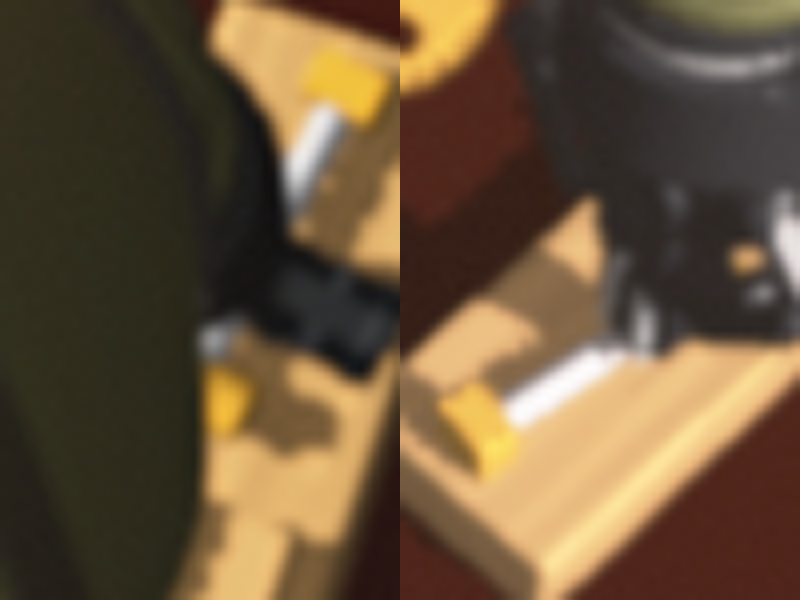

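The hammer hasn't moved (tail still at scene (354,308)). The tips clearly sit higher than the stated 19 mm, so I'll keep feeling downward.

Request:
jog_arm --motion '[[[0,0,0,0,0,0,26],[0,0,0,0,0,0,26],[0,0,0,0,0,0,26],[0,0,0,0,0,1.5,26],[0,0,0,0,0,1.5,26],[0,0,0,0,0,0,26]]]'

```text
time: 7.1
ee_pos: [537.4, 153.1, 55.2]
tcp_rot: [-0.0, 0.235, 0.972, -0.0]
wrist_force: [0.4, 0.5, 0.2]
grip_width: 0.31
finger_force: 0.0
```

Request:
jog_arm --motion '[[[0,0,0,0,0,1.5,26],[0,0,0,0,0,1.5,26],[0,0,0,0,0,0,26]]]'

```text
time: 7.4
ee_pos: [537.5, 153.1, 52.2]
tcp_rot: [-0.0, 0.235, 0.972, -0.0]
wrist_force: [-0.3, 0.4, -0.7]
grip_width: 0.304
finger_force: 0.0
```

Request:
jog_arm --motion '[[[0,0,0,0,0,0,16],[0,0,0,0,0,0,10],[0,0,0,0,0,0,4],[0,0,0,0,0,0,4],[0,0,0,0,0,0,4]]]'

```text
time: 7.9
ee_pos: [537.5, 153.0, 52.5]
tcp_rot: [-0.0, 0.235, 0.972, -0.0]
wrist_force: [0.2, -0.5, -0.5]
grip_width: 0.068
finger_force: 29.9
```

Request:
jog_arm --motion '[[[0,0,0,0,0,0,26],[0,0,0,0,0,0,26],[0,0,0,0,0,0,26],[0,0,0,0,0,2,26],[0,0,0,0,0,2,26],[0,0,0,0,0,2,26],[0,0,0,0,0,1,26],[0,0,0,0,0,0,26]]]'

```text
time: 8.7
ee_pos: [537.5, 153.1, 45.2]
tcp_rot: [-0.0, 0.235, 0.972, -0.0]
wrist_force: [-0.0, -0.2, 0.7]
grip_width: 0.307
finger_force: 0.0
```

Request:
jog_arm --motion '[[[0,0,0,0,0,0,16],[0,0,0,0,0,0,10],[0,0,0,0,0,0,4],[0,0,0,0,0,0,4],[0,0,0,0,0,0,4]]]'

```text
time: 9.2
ee_pos: [537.7, 153.2, 45.6]
tcp_rot: [0.0, 0.235, 0.972, 0.0]
wrist_force: [-0.7, 0.6, 1.8]
grip_width: 0.098
finger_force: 34.1
```

```bash
python3 ham.py 5;python3 -c "
from h import *
go((538,152,100),62.9)"
```

```text
top gold 13.0 221.6 229.8
top gold 55.0 236.4 189.3
top wh 13.5 232.9 195.9
scene gold 41.5 354.9 308.8
scene wh 48.5 365.4 303.3
scene wh 41.5 394.4 291.1
t 9.3 tcp [537.6 153.1  45.6] yaw 62.85 tilt z [ 1.e-04  1.e-04 -1.e+00] w 8.1 F [-0.8  0.   1.5] 34.2
rotz -0.0009 then shift -0.8 -0.8 -54.4
```

The grip holds the rod now (force 34 N, width about the rod's). Shut fingertips stand about 9 mm above the reported TCP height, so I'll use that empirically. Lifting and carrying to the tray.

Request:
jog_arm --motion '[[[0,0,0,0,0,0,4],[0,0,0,0,0,-10,4],[0,0,0,0,0,-30,4],[0,0,0,0,0,-30,4],[0,0,0,0,0,-30,4],[0,0,-0.118,0,0,0,4],[0,0,-0.118,0,0,0,4],[0,0,-0.118,0,0,0,4],[0,0,-0.119,0,0,0,4],[0,0,0,8,33,0,4],[0,0,0,8,33,0,4],[0,0,0,8,33,0,4]]]' --squeeze 50

```text
time: 10.5
ee_pos: [513.5, 252.9, 145.9]
tcp_rot: [0.0, 0.001, 1.0, 0.0]
wrist_force: [0.5, -0.0, -1.1]
grip_width: 0.085
finger_force: 49.6
```

Request:
jog_arm --motion '[[[0,0,0,8,33,0,4],[0,0,0,8,33,0,4],[0,0,0,8,33,0,4],[0,0,0,8,33,0,4],[0,0,0,6,33,0,4],[0,0,0,0,0,0,4]]]'

```text
time: 11.1
ee_pos: [472.3, 424.6, 146.3]
tcp_rot: [-0.001, -0.004, 1.0, 0.004]
wrist_force: [-1.3, 0.1, -1.7]
grip_width: 0.084
finger_force: 49.6
```

Run:
```python
from h import *
go((476,416.6,5),90)
for n,z in(("top",110),("scene",110)):
    im=imaging.read_camera(n)[:,:,::-1];cv2.imwrite(f"pics/{n}6.png",im)
    hsv=cv2.cvtColor(np.ascontiguousarray(im),cv2.COLOR_BGR2HSV);H,Sa,V=[hsv[:,:,i].astype(int) for i in range(3)]
    m=((H>15)&(H<30)&(Sa>150)&(V>150)).astype(np.uint8)
    x0,y0,x1,y1=(30,170,150,310) if n=="top" else (430,270,560,400)
    for c in cv2.findContours(m[y0:y1,x0:x1],0,1,offset=(x0,y0))[0]:
        M=cv2.moments(c)
        if M["m00"]>8:
            p=(M["m10"]/M["m00"],M["m01"]/M["m00"]);print(n,M["m00"],np.round(p,1),onz(n,p,z).round(1))
```

```text
t 11.1 tcp [472.3 424.6 146.3] yaw 90.4 tilt z [-0.0014  0.0071 -1.    ] w 7.2 F [-1.3  0.1 -1.7] 49.6
rotz 0.007 then shift -3.7 -8.0 141.3
top 133.5 [ 60.8 256.2] [443.5 454.7 110. ]
top 74.5 [ 63.5 208.3] [536.8 454.7 110. ]
scene 87.5 [504.9 324.3] [499.7 428.7 110. ]
scene 12.0 [519.3 290.7] [404.1 434.  110. ]
```

Run:
```python
from h import *
print(tri((63.5,208.3),(504.9,324.3)),tri((60.8,256.2),(519.3,290.7)))
go((476,416.6,5),90)
```

```text
(array([531.12100865, 424.87905061, 160.75649198]), np.float64(5.83051941361833)) (array([442.18748202, 427.65995724, 160.47273226]), np.float64(0.7538620825436466))
t 11.2 tcp [475.  417.9 145.6] yaw 90.08 tilt z [-3.e-04 -1.e-04 -1.e+00] w 7.7 F [ 0.9 -0.2 -1.7] 49.6
rotz 0.0013 then shift -1.0 -1.3 140.6
```

Request:
jog_arm --motion '[[[0,0,0,-1,-1,40,4],[0,0,0,0,0,40,4],[0,0,0,0,0,35,4],[0,0,0,0,0,15,4],[0,0,0,0,0,8,4],[0,0,0,0,0,3,4],[0,0,0,0,0,0,4]]]'

```text
time: 11.9
ee_pos: [477.7, 416.7, 5.7]
tcp_rot: [0.001, 0.001, 1.0, 0.001]
wrist_force: [0.1, -0.6, -0.9]
grip_width: 0.088
finger_force: 49.6
```

Request:
jog_arm --motion '[[[0,0,0,0,0,1,4],[0,0,0,0,0,1,4],[0,0,0,0,0,0.5,4],[0,0,0,0,0,0,4]]]'

```text
time: 12.3
ee_pos: [477.2, 416.6, 2.7]
tcp_rot: [0.0, 0.0, 1.0, 0.0]
wrist_force: [-0.6, -1.0, 2.8]
grip_width: 0.089
finger_force: 50.0
```

Request:
jog_arm --motion '[[[0,0,0,0,0,0,16],[0,0,0,0,0,0,30],[0,0,0,0,0,0,30],[0,0,0,0,0,0,30],[0,0,0,0,0,-10,30],[0,0,0,0,0,-40,30],[0,0,0,0,0,-45,30],[0,0,0,0,0,-45,50],[0,0,0.143,0,0,0,50],[0,0,0,0,0,0,50]]]'

```text
time: 13.3
ee_pos: [477.4, 417.0, 144.4]
tcp_rot: [0.001, 0.072, 0.997, 0.001]
wrist_force: [0.2, -0.3, -0.5]
grip_width: 0.585
finger_force: 0.0
```

```bash
python3 -c "
from h import *
go((456.7,-122.2,142),81.8)"
```

```text
t 13.3 tcp [477.4 417.  144.4] yaw 81.73 tilt z [ 0.0028  0.0024 -1.    ] w 50.0 F [ 0.2 -0.3 -0.5] 0.0
rotz -0.0013 then shift -56.4 -536.6 2.4
```

Request:
jog_arm --motion '[[[0,0,0,-4.7,-44.7,0,50],[0,0,0,-4.7,-44.7,0,50],[0,0,0,-4.7,-44.7,0,50],[0,0,0,-4.7,-44.7,0,50],[0,0,0,-4.7,-44.7,0,50],[0,0,0,-4.7,-44.7,0,50],[0,0,0,-4.7,-44.7,0,50],[0,0,0,-4.7,-44.7,0,50],[0,0,0,-4.7,-44.7,0,50],[0,0,0,-4.7,-44.7,0,50],[0,0,0,-4.7,-44.7,0,50],[0,0,0,-4.7,-44.7,0,50]]]'

```text
time: 14.5
ee_pos: [454.6, -124.4, 141.3]
tcp_rot: [-0.001, 0.07, 0.998, 0.0]
wrist_force: [0.8, 0.6, 0.1]
grip_width: 0.587
finger_force: 0.0
```

Run:
```python
from h import *
for n,z in(("top",14),("scene",14)):
    im=imaging.read_camera(n)[:,:,::-1];cv2.imwrite(f"pics/{n}7.png",im)
    hsv=cv2.cvtColor(np.ascontiguousarray(im),cv2.COLOR_BGR2HSV);H,Sa,V=[hsv[:,:,i].astype(int) for i in range(3)]
    m=((H>15)&(H<30)&(Sa>150)&(V>130)).astype(np.uint8)
    x0,y0,x1,y1=(75,195,135,285) if n=="top" else (455,300,520,378)
    for c in cv2.findContours(m[y0:y1,x0:x1],0,1,offset=(x0,y0))[0]:
        M=cv2.moments(c)
        if M["m00"]>8:
            p=(M["m10"]/M["m00"],M["m01"]/M["m00"]);print(n,M["m00"],np.round(p,1),onz(n,p,z).round(1))
go((456.7,-122.2,60),81.8)
```

```text
scene 53.5 [483.  354.8] [533.9 419.   14. ]
scene 68.0 [494.1 323.5] [446.7 418.6  14. ]
t 14.6 tcp [ 453.  -131.1  140.9] yaw 81.21 tilt z [-0.0044 -0.0044 -1.    ] w 50.3 F [-0.1  0.5 -0.3] 0.0
rotz -0.0104 then shift -2.4 9.3 80.9
```

The hammer lies in the tray: tail at scene (483,355), head at (494,323), origin about 4 mm from the tray's centre. Now down to the key.

Request:
jog_arm --motion '[[[0,0,0,0,0,0,50],[0,0,0,0,0,0,50],[0,0,0,0,0,0,50]]]'

```text
time: 14.9
ee_pos: [455.9, -120.8, 141.8]
tcp_rot: [-0.0, 0.07, 0.998, 0.0]
wrist_force: [-0.3, 0.4, 0.4]
grip_width: 0.586
finger_force: 0.0
```

```bash
python3 -c "
from h import *
go((456.7,-122.2,60),81.8)"
```

```text
t 14.9 tcp [ 455.9 -120.8  141.8] yaw 82.01 tilt z [-4.e-04  1.e-03 -1.e+00] w 50.1 F [-0.3  0.4  0.4] 0.0
rotz 0.0037 then shift -1.0 -1.2 81.8
```

Request:
jog_arm --motion '[[[0,0,0,-1,-1,40,50],[0,0,0,0,0,35,50],[0,0,0,0,0,20,50],[0,0,0,0,0,10,50],[0,0,0,0,0,5,50],[0,0,0,0,0,5,50],[0,0,0,0,0,0,50]]]'

```text
time: 15.6
ee_pos: [457.0, -123.6, 27.2]
tcp_rot: [0.0, 0.072, 0.997, 0.0]
wrist_force: [0.1, 0.1, -0.0]
grip_width: 0.582
finger_force: 0.0
```

Request:
jog_arm --motion '[[[0,0,0,0,0,2,50],[0,0,0,0,0,2,50],[0,0,0,0,0,0,34],[0,0,0,0,0,0,26],[0,0,0,0,0,0,14],[0,0,0,0,0,0,14],[0,0,0,0,0,0,14],[0,0,0,0,0,0,14]]]' --squeeze 40

```text
time: 16.4
ee_pos: [456.7, -124.0, 23.3]
tcp_rot: [0.0, 0.072, 0.997, -0.0]
wrist_force: [-0.6, -0.2, 6.2]
grip_width: 0.253
finger_force: 40.7
```

Request:
jog_arm --motion '[[[0,0,0,0,0,0,14],[0,0,0,0,0,0,14],[0,0,0,0,0,-5,14],[0,0,0,0,0,-10,14],[0,0,0,0,0,-20,14],[0,0,0,0,0,-25,14],[0,0,0,0,0,-25,14],[0,0,0,0,0,-25,14],[0,0,0,0,0,-10,14],[0,0,0,0,0,0,14],[0,0,0,0,0,0,14],[0,0,0,0,0,0,14]]]' --squeeze 100

```text
time: 17.6
ee_pos: [455.7, -123.8, 141.9]
tcp_rot: [-0.001, 0.072, 0.997, 0.0]
wrist_force: [0.5, 0.3, -4.6]
grip_width: 0.234
finger_force: 98.3
```

```bash
cat > key.py <<'E'
from h import *
import sys
# usage: key.py tag zsleeve ; boxes as args
def find(n,box,tag,zs,zh):
    im=np.ascontiguousarray(imaging.read_camera(n)[:,:,::-1]);cv2.imwrite(f"pics/{n}{tag}.png",im)
    hsv=cv2.cvtColor(im,cv2.COLOR_BGR2HSV);H,Sa,V=[hsv[:,:,i].astype(int) for i in range(3)]
    x0,y0,x1,y1=box
    for nm,m,z in(("gold",(H>15)&(H<30)&(Sa>150)&(V>150),zs),("wh",(Sa<45)&(V>130),zh)):
        for c in cv2.findContours(m[y0:y1,x0:x1].astype(np.uint8),0,1,offset=(x0,y0))[0]:
            M=cv2.moments(c)
            if M["m00"]>30:
                p=(M["m10"]/M["m00"],M["m01"]/M["m00"]);q=np.array([onz(n,a[0],z)[:2] for a in c],np.float32)
                print(n,nm,M["m00"],np.round(p,1),onz(n,p,z).round(1),"rect",[np.round(v,1) for v in cv2.minAreaRect(q)])
E
python3 - <<'E'
from key import *
go((456.7,-122.2,140),81.8)
find("top",(320,150,420,320),8,212,172)
find("scene",(220,160,340,280),8,212,172)
E
```

```text
t 17.6 tcp [ 455.7 -123.8  141.9] yaw 81.77 tilt z [-2.6e-03  4.0e-04 -1.0e+00] w 20.0 F [ 0.5  0.3 -4.6] 98.3
rotz -0.0006 then shift -0.8 1.7 1.9
top gold 326.5 [371.3 203.5] [ 539.9 -132.6  212. ] rect [array([ 541.6, -130.1]), array([31.7, 51.2]), np.float64(20.5)]
top wh 291.0 [357.8 280.6] [ 403.8 -113.9  172. ] rect [array([ 405.4, -114.6]), array([24.4, 48.8]), np.float64(84.0)]
top wh 69.0 [339.  245.2] [468. -79. 172.] rect [array([468. , -78.8]), array([29.4, 10.9]), np.float64(83.6)]
top wh 49.0 [354.8 206.8] [ 539.5 -107.6  172. ] rect [array([ 541. , -107.9]), array([ 9.2, 31.6]), np.float64(78.3)]
scene gold 373.0 [330.7 251.4] [573.1  54.2 212. ] rect [array([572.9,  52.2]), array([73.3, 37.1]), np.float64(26.7)]
scene gold 413.0 [263.1 211.7] [ 548.8 -123.6  212. ] rect [array([ 549.7, -124.6]), array([69.1, 45.5]), np.float64(32.5)]
scene gold 105.0 [249.4 178.9] [ 480.6 -202.6  212. ] rect [array([ 479.1, -203.4]), array([41.4, 25.2]), np.float64(32.3)]
scene wh 77.0 [317.1 274.1] [612.1  43.7 172. ] rect [array([612.2,  44.2]), array([20.8, 52.2]), np.float64(53.3)]
scene wh 2885.5 [283.2 237.5] [563.3 -66.6 172. ] rect [array([563. , -81.6]), array([133.2, 191.2]), np.float64(82.5)]
scene wh 54.0 [303.7 182.2] [ 397.5 -107.3  172. ] rect [array([ 395.8, -106.4]), array([44.3, 17.3]), np.float64(65.3)]
scene wh 87.0 [230.2 168.9] [ 444.5 -285.9  172. ] rect [array([ 445.4, -282.9]), array([62.4, 15.2]), np.float64(75.1)]
```

Run:
```python
from h import *
im=cv2.imread("pics/top0.png");big=cv2.resize(im[230:275,195:235],None,fx=4,fy=4,interpolation=cv2.INTER_CUBIC)
V=big.max(2).astype(int)
print(np.percentile(V,[10,30,50,70,90]))
T=150
m=(V<T).astype(np.uint8)
for c in cv2.findContours(m,0,1)[0]:
    if cv2.contourArea(c)<200: continue
    q=np.array([onz("top",(195+(a[0][0]+.5)/4-.5,230+(a[0][1]+.5)/4-.5),64)[:2] for a in c],np.float32)
    print(cv2.contourArea(c),cv2.boundingRect(c),[np.round(v,1) for v in cv2.minAreaRect(q)])
# row-wise slot edges (gradient) at several rows
ex=np.array([np.cos(np.radians(-16.9)),np.sin(np.radians(-16.9))]);ey=np.array([-ex[1],ex[0]]);O=np.array([520.2,148.7])
for bx in (-90,-80,-70,-60):
    ys=np.arange(-22,22.1,.5);v=[]
    for y in ys:
        p=O+bx*ex+y*ey;u=proj("top",[p[0],p[1],64]);v.append(cv2.getRectSubPix(im,(1,1),(float(u[0]),float(u[1])))[0,0].max())
    g=np.gradient(cv2.GaussianBlur(np.array(v,np.float32)[:,None],(1,5),0)[:,0]);print(bx,"rise",ys[g.argmax()],"fall",ys[g.argmin()])
for by in(-4,0,4):
    xs=np.arange(-118,-85,.5);v=[]
    for x in xs:
        p=O+x*ex+by*ey;u=proj("top",[p[0],p[1],64]);v.append(cv2.getRectSubPix(im,(1,1),(float(u[0]),float(u[1])))[0,0].max())
    g=np.gradient(cv2.GaussianBlur(np.array(v,np.float32)[:,None],(1,5),0)[:,0]);print("stop edge at x",xs[g.argmin()])
```

```text
[ 72. 110. 177. 206. 215.]
312.5 (0, 164, 42, 16) [array([415.2, 197.9]), array([ 7.6, 20.9]), np.float64(0.6)]
3480.5 (109, 66, 51, 114) [array([440.9, 140.5]), array([57.9, 25.4]), np.float64(0.6)]
4709.0 (39, 43, 75, 115) [array([452.4, 170.5]), array([23.8, 56.9]), np.float64(73.3)]
869.5 (119, 0, 41, 28) [array([496.9, 139.9]), array([14. , 20.6]), np.float64(0.8)]
2829.0 (0, 0, 45, 127) [array([471. , 198.9]), array([64.7, 22.5]), np.float64(1.9)]
-90 rise 13.0 fall -9.0
-80 rise 13.5 fall -10.0
-70 rise 13.0 fall -9.0
-60 rise 12.5 fall -9.5
stop edge at x -100.0
stop edge at x -99.5
stop edge at x -100.0
```

Request:
jog_arm --motion '[[[0,0,0.1,0,0,0,14],[0,0,0.05,0,0,0,14],[0,0,0,3.2,27.8,0,14],[0,0,0,3.2,27.8,0,14],[0,0,0,3.2,27.8,0,14],[0,0,0,3.2,27.8,0,14],[0,0,0,3.2,27.8,0,14],[0,0,0,3.2,27.8,0,14],[0,0,0,3.2,27.8,0,14],[0,0,0,3.2,27.8,0,14],[0,0,0,3.2,27.8,0,14],[0,0,0,3.2,27.8,0,14]]]'

```text
time: 18.9
ee_pos: [506.0, 152.7, 142.1]
tcp_rot: [-0.001, 0.146, 0.989, -0.0]
wrist_force: [-0.1, 0.4, -4.4]
grip_width: 0.235
finger_force: 98.5
```

Request:
jog_arm --motion '[[[0,0,0,0,0,0,14],[0,0,0,0,0,20,14],[0,0,0,0,0,25,14],[0,0,0,0,0,15,14],[0,0,0,0,0,5,14],[0,0,0,0,0,0,14],[0,0,0,0,0,0,14]]]'

```text
time: 19.6
ee_pos: [506.9, 151.7, 78.4]
tcp_rot: [0.0, 0.146, 0.989, 0.0]
wrist_force: [-1.0, -0.6, -4.5]
grip_width: 0.235
finger_force: 98.6
```

Run:
```python
from key import *
go((505.4,151.7,75),73.2)
find("top",(190,150,280,300),9,144,104)
find("scene",(300,200,450,330),9,144,104)
a=cv2.imread("pics/top9.png");b=cv2.imread("pics/scene9.png")
cv2.imwrite("pics/c7.png",np.hstack([cv2.resize(a[165:290,185:265],(384,600),interpolation=2),cv2.resize(b[220:345,340:425],(408,600),interpolation=2)]))
```

```text
t 19.6 tcp [506.9 151.7  78.4] yaw 73.17 tilt z [ 7.e-04  4.e-04 -1.e+00] w 20.1 F [-1.  -0.6 -4.5] 98.6
rotz -0.0005 then shift 1.4 -0.4 3.4
top gold 115.0 [275.9 266.5] [428.1  37.6 144. ] rect [array([427.2,  38.4]), array([48.8, 13.1]), np.float64(1.1)]
top gold 417.5 [229.4 184.5] [582.6 128.8 144. ] rect [array([583.9, 129.5]), array([47.7, 45.1]), np.float64(40.7)]
top wh 112.0 [227.8 203. ] [553.1 137.8 104. ] rect [array([552.3, 142.8]), array([42.8, 27.7]), np.float64(68.9)]
top wh 86.0 [252.7 160. ] [640.6  90.7 104. ] rect [array([645. ,  81.2]), array([32.6, 57.9]), np.float64(1.1)]
scene gold 429.0 [359.1 291. ] [591.2 132.7 144. ] rect [array([591., 134.]), array([64.7, 44.7]), np.float64(39.3)]
scene gold 626.0 [339.9 248.9] [513.1  48.4 144. ] rect [array([511.5,  48.5]), array([74.1, 67.5]), np.float64(73.6)]
scene wh 667.5 [323.3 315.7] [659.3  84.3 104. ] rect [array([657.5,  82.5]), array([66.8, 63.4]), np.float64(28.3)]
scene wh 164.5 [359.7 308.1] [606.  144.3 104. ] rect [array([601.3, 144.4]), array([37.4, 58.2]), np.float64(38.7)]
scene wh 137.5 [376.4 284.3] [534.2 151.3 104. ] rect [array([536. , 147.9]), array([32.1, 47.1]), np.float64(68.3)]
scene wh 43.0 [322.3 271.7] [561.8  30.7 104. ] rect [array([562.8,  30.5]), array([10.3, 35.2]), np.float64(78.2)]
scene wh 43.5 [405.2 266.6] [460.2 189.5 104. ] rect [array([459.2, 188.2]), array([49.5, 15.8]), np.float64(35.6)]
scene wh 260.0 [311.7 223.2] [450.7 -56.7 104. ] rect [array([445.9, -67. ]), array([85.8, 43.7]), np.float64(66.0)]
```

View pics/c7.png

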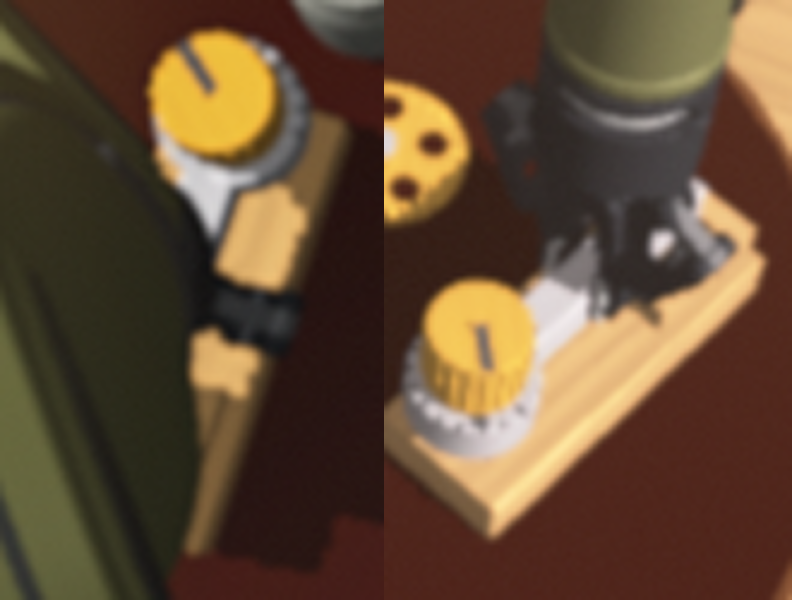

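The crop shows the key over the block, sleeve at top (229,184), head over the open end. It matches the expected sleeve position within about 1 mm. The bar reads about number 2. Lowering it.

Request:
jog_arm --motion '[[[0,0,0,0,0,8,14],[0,0,0,0,0,5,14],[0,0,0,0,0,4,14],[0,0,0,0,0,3,14],[0,0,0,0,0,3,14],[0,0,0,0,0,0,14]]]'

```text
time: 20.3
ee_pos: [506.2, 151.4, 54.5]
tcp_rot: [-0.0, 0.146, 0.989, -0.0]
wrist_force: [0.3, -0.2, -5.0]
grip_width: 0.233
finger_force: 98.7
```

Request:
jog_arm --motion '[[[0,0,0,0,0,2,14],[0,0,0,0,0,2,14],[0,0,0,0,0,2,14],[0,0,0,0,0,0,14]]]'

```text
time: 20.7
ee_pos: [506.4, 151.5, 48.8]
tcp_rot: [-0.0, 0.146, 0.989, -0.0]
wrist_force: [-0.3, 0.2, -4.6]
grip_width: 0.234
finger_force: 98.7
```

Request:
jog_arm --motion '[[[0,0,0,0,0,1,14],[0,0,0,0,0,1,14],[0,0,0,0,0,0,14]]]'

```text
time: 21.0
ee_pos: [506.4, 151.5, 46.9]
tcp_rot: [-0.0, 0.146, 0.989, 0.0]
wrist_force: [-1.1, 0.2, -4.3]
grip_width: 0.237
finger_force: 98.7
```

Request:
jog_arm --motion '[[[0,0,0,0,0,0.7,14],[0,0,0,0,0,0.7,14],[0,0,0,0,0,0,14]]]'

```text
time: 21.3
ee_pos: [506.5, 151.5, 45.6]
tcp_rot: [0.0, 0.146, 0.989, 0.0]
wrist_force: [-0.3, 0.8, -3.5]
grip_width: 0.233
finger_force: 99.1
```

Request:
jog_arm --motion '[[[0,0,0,0,0,0.7,14],[0,0,0,0,0,0.5,14],[0,0,0,0,0,0,14]]]'

```text
time: 21.6
ee_pos: [506.5, 151.5, 45.5]
tcp_rot: [0.0, 0.146, 0.989, 0.0]
wrist_force: [-1.9, 0.2, 9.0]
grip_width: 0.237
finger_force: 100.5
```

Request:
jog_arm --motion '[[[0,0,0,0,0,0,22],[0,0,0,0,0,0,30],[0,0,0,0,0,0,40],[0,0,0,0,0,0,40],[0,0,0,0,0,0,40],[0,0,0,0,0,-10,40],[0,0,0,0,0,-30,40],[0,0,0,0,0,-45,40],[0,0,0,0,0,-45,62],[0,0,0,0,0,0,62],[0,0,0,0,0,0,62]]]' --squeeze 40

```text
time: 22.7
ee_pos: [507.2, 151.5, 176.0]
tcp_rot: [0.001, 0.147, 0.989, 0.001]
wrist_force: [-0.1, 0.8, -0.5]
grip_width: 0.728
finger_force: 0.0
```

Run:
```python
from key import *
go((583,128.6,150),53.6)
print(sense()["qpos"].round(3))
find("top",(200,150,262,215),10,114,74)
find("scene",(330,270,400,330),10,114,74)
```

```text
t 22.7 tcp [507.2 151.5 176. ] yaw 73.15 tilt z [ 2.9e-03  9.0e-04 -1.0e+00] w 62.2 F [-0.1  0.8 -0.5] 0.0
rotz 0.3411 then shift -74.7 26.6 26.0
[-0.176  0.645 -0.328  1.903  0.33   0.642  0.569]
top gold 388.0 [232.3 187.9] [581.7 128.2 114. ] rect [array([583.5, 128.7]), array([47.7, 44.4]), np.float64(45.8)]
top wh 128.5 [229.5 207. ] [549.5 139.5  74. ] rect [array([550. , 142.8]), array([40.4, 30.4]), np.float64(66.7)]
top wh 56.0 [247.7 159.5] [648.9 104.7  74. ] rect [array([647.7, 100.8]), array([48.8, 19.3]), np.float64(49.4)]
scene gold 397.0 [358.  298.2] [591.3 132.7 114. ] rect [array([592.4, 133.2]), array([64.5, 43.1]), np.float64(26.0)]
scene wh 158.5 [358.3 315.7] [608.2 144.6  74. ] rect [array([602.5, 144.3]), array([38.3, 57.9]), np.float64(38.6)]
scene wh 108.0 [333.9 320. ] [643.  102.5  74. ] rect [array([633.9,  98. ]), array([63.8, 17.4]), np.float64(27.3)]
scene wh 390.0 [382.6 283.5] [507.1 158.1  74. ] rect [array([507.9, 156.8]), array([ 28.3, 112.3]), np.float64(75.0)]
```

Request:
jog_arm --motion '[[[0,0,-0.095,0,0,0,62],[0,0,0,-26,-2.5,0,62],[0,0,0,-26,-2.5,0,62],[0,0,0,-27,-2.7,0,62],[0,0,0,0,0,0,62],[0,0,0,0,0,25,62],[0,0,0,0,0,25,62],[0,0,0,0,0,0,62],[0,0,0,0,0,0,62],[0,0,0,0,0,0,62]]]'

```text
time: 23.8
ee_pos: [582.7, 128.8, 125.2]
tcp_rot: [0.0, 0.099, 0.995, 0.0]
wrist_force: [1.2, 0.9, -0.3]
grip_width: 0.725
finger_force: 0.0
```

Run:
```python
from key import *
go((583,128.4,69),78.6)
print(sense()["qpos"].round(3))
```

```text
t 23.8 tcp [582.7 128.8 125.2] yaw 78.63 tilt z [ 9.e-04  6.e-04 -1.e+00] w 61.9 F [ 1.2  0.9 -0.3] 0.0
rotz 0.0006 then shift -0.4 -0.4 56.2
[-0.103  0.796 -0.337  1.738  0.388  0.673  0.719]
```

Request:
jog_arm --motion '[[[0,0,0,0,0,20,62],[0,0,0,0,0,20,62],[0,0,0,0,0,10,62],[0,0,0,0,0,6,62],[0,0,0,0,0,0,62],[0,0,0,0,0,0,54],[0,0,0,0,0,0,44],[0,0,0,0,0,0,40],[0,0,0,0,0,0,40],[0,0,0,0,0,0,40]]]' --squeeze 30

```text
time: 24.8
ee_pos: [583.1, 128.7, 69.4]
tcp_rot: [0.001, 0.099, 0.995, 0.0]
wrist_force: [-0.0, 0.1, 6.2]
grip_width: 0.555
finger_force: 30.8
```

Request:
jog_arm --motion '[[[0,0,0.1,0,0,0,40],[0,0,0.12,0,0,0,40],[0,0,0.12,0,0,0,40],[0,0,0.12,0,0,0,40],[0,0,0.12,0,0,0,40],[0,0,0.12,0,0,0,40],[0,0,0.12,0,0,0,40],[0,0,0.12,0,0,0,40],[0,0,0.107,0,0,0,40],[0,0,0,0,0,0,40],[0,0,0,0,0,0,40]]]'

```text
time: 25.9
ee_pos: [583.1, 128.5, 69.4]
tcp_rot: [0.001, 0.583, 0.812, 0.001]
wrist_force: [-1.1, -0.4, 5.9]
grip_width: 0.556
finger_force: 31.1
```

Run:
```python
from key import *
go((583,128.4,69),18.6)
print(sense()["qpos"].round(3),sense()["torque"].round(2))
```

```text
t 25.9 tcp [583.1 128.5  69.4] yaw 18.61 tilt z [ 1.8e-03  3.0e-04 -1.0e+00] w 47.5 F [-1.1 -0.4  5.9] 31.1
rotz 0.0001 then shift -0.1 -0.2 0.4
[-0.277  0.865 -0.03   1.774  0.047  0.502 -0.013] [-0.04  0.28 -0.06]
```

Request:
jog_arm --motion '[[[0,0,0,0,0,0,60],[0,0,0,0,0,0,60],[0,0,0,0,0,0,60],[0,0,-0.1,0,0,0,60],[0,0,-0.12,0,0,0,60],[0,0,-0.12,0,0,0,60],[0,0,-0.12,0,0,0,60],[0,0,-0.12,0,0,0,60],[0,0,-0.118,0,0,0,60],[0,0,0,0,0,0,60],[0,0,0,0,0,0,60],[0,0,0,0,0,0,60]]]'

```text
time: 27.1
ee_pos: [582.4, 128.3, 68.3]
tcp_rot: [-0.0, 0.271, 0.962, -0.0]
wrist_force: [0.7, 0.4, -0.9]
grip_width: 0.698
finger_force: 0.0
```

Request:
jog_arm --motion '[[[0,0,0,0,0,0,52],[0,0,0,0,0,0,44],[0,0,0,0,0,0,40],[0,0,0,0,0,0,40],[0,0,0,0,0,0,40]]]'

```text
time: 27.6
ee_pos: [582.6, 128.5, 68.5]
tcp_rot: [0.0, 0.27, 0.963, 0.0]
wrist_force: [-1.1, 0.9, -0.1]
grip_width: 0.555
finger_force: 31.2
```

Request:
jog_arm --motion '[[[0,0,0.1,0,0,0,40],[0,0,0.12,0,0,0,40],[0,0,0.12,0,0,0,40],[0,0,0.12,0,0,0,40],[0,0,0.12,0,0,0,40],[0,0,0.118,0,0,0,40],[0,0,0,0,0,0,40],[0,0,0,0,0,0,40],[0,0,0,0,0,0,40]]]'

```text
time: 28.5
ee_pos: [582.9, 128.7, 68.6]
tcp_rot: [0.0, 0.583, 0.813, 0.001]
wrist_force: [1.3, 0.2, 3.3]
grip_width: 0.555
finger_force: 31.3
```

Request:
jog_arm --motion '[[[0,0,0,0,0,0,52],[0,0,0,0,0,0,60],[0,0,0,0,0,0,60],[0,0,0,0,0,-20,60],[0,0,0,0,0,-40,60],[0,0,0,0,0,-40,60],[0,0,0,0,0,-20,60],[0,0,0,30,0,0,60],[0,0,0,40,0,0,60],[0,0,0,40,0,0,60],[0,0,0,40,0,0,60],[0,0,0,0,0,0,60]]]'

```text
time: 29.7
ee_pos: [530.7, 278.9, 188.2]
tcp_rot: [-0.003, 0.579, 0.815, 0.002]
wrist_force: [-0.9, 0.8, 0.1]
grip_width: 0.7
finger_force: 0.0
```

Run:
```python
from key import *
go((583,128.4,69),18.6)
find("top",(200,150,262,215),11,114,74)
find("scene",(330,270,400,330),11,114,74)
print("jar",onz("top",(259.5,151),112))
for n,c in(("top",(232,188)),("scene",(358,293))):
    im=cv2.imread(f"pics/{n}11.png");x,y=c
    cv2.imwrite(f"pics/c8{n}.png",cv2.resize(im[y-35:y+35,x-22:x+23],(386,600),interpolation=2))
cv2.imwrite("pics/c8.png",np.hstack([cv2.imread("pics/c8top.png"),cv2.imread("pics/c8scene.png")]))
```

```text
t 29.7 tcp [530.7 278.9 188.2] yaw 19.26 tilt z [-0.0027  0.0057 -1.    ] w 59.8 F [-0.9  0.8  0.1] 0.0
rotz 0.0115 then shift -159.3 1.6 119.2
top gold 388.5 [231.4 187.7] [582.1 129.9 114. ] rect [array([583.1, 128.2]), array([46.5, 44.4]), np.float64(45.8)]
top wh 132.5 [229.3 207.3] [548.9 139.8  74. ] rect [array([551.9, 136. ]), array([35.5, 35.1]), np.float64(88.3)]
top wh 50.0 [247.7 159.6] [648.8 104.6  74. ] rect [array([647.7, 101.4]), array([47.4, 18.5]), np.float64(51.1)]
scene gold 348.0 [358.6 298.7] [591.7 134.3 114. ] rect [array([591.8, 132. ]), array([61.7, 45.5]), np.float64(28.4)]
scene wh 108.0 [334.  320.1] [643.1 102.7  74. ] rect [array([633.9,  98. ]), array([63.8, 17.4]), np.float64(27.3)]
scene wh 554.5 [375.9 293.1] [537.6 154.9  74. ] rect [array([541. , 158.1]), array([ 50.2, 174.5]), np.float64(70.6)]
jar [657.15635138  76.6394234  112.        ]
```

View pics/c8.png

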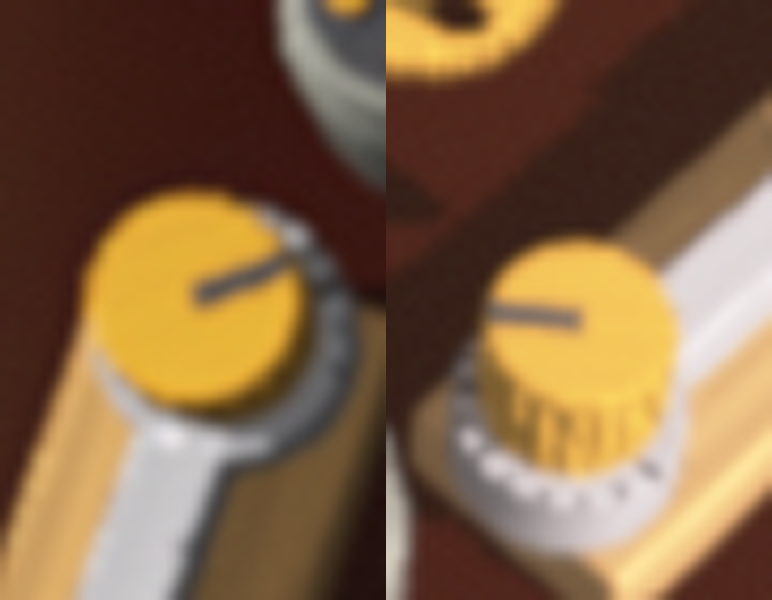

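Run:
```python
from key import *
find("top",(195,150,262,285),12,114,74)
ex=np.array([np.cos(np.radians(-16.8)),np.sin(np.radians(-16.8))])
for n in("top","scene"):
    im=cv2.imread(f"pics/{n}12.png" if n=="top" else "pics/scene11.png")
    c=np.array([583,130]) # sleeve axis in camera frame
    big=cv2.resize(im,None,fx=6,fy=6,interpolation=cv2.INTER_CUBIC)
    P=[];pc=proj(n,[583,129,114])
    for v in range(int(pc[1]*6)-90,int(pc[1]*6)+90):
        for u in range(int(pc[0]*6)-90,int(pc[0]*6)+90):
            w=onz(n,((u+.5)/6-.5,(v+.5)/6-.5),114)[:2]
            if np.hypot(*(w-[583,129]))<21 and big[v,u,2]<150: P.append(w)
    P=np.array(P,np.float32);vx,vy,x0,y0=cv2.fitLine(P,cv2.DIST_HUBER,0,.01,.01).ravel()
    d=np.array([vx,vy]);m=P.mean(0)-[583,129]
    if d@m<0:d=-d
    a=np.degrees(np.arctan2(d[1],d[0]));print(n,len(P),"bar angle",a,"mean",P.mean(0),"n=",(90-(a+16.8))/20)
```

```text
top gold 387.5 [231.4 187.7] [582.1 129.9 114. ] rect [array([583.1, 128.2]), array([46.5, 44.4]), np.float64(45.8)]
top wh 609.0 [220.8 231.4] [499.  155.8  74. ] rect [array([500.3, 160.2]), array([ 38.5, 134.5]), np.float64(68.3)]
top wh 51.0 [247.7 159.7] [648.6 104.6  74. ] rect [array([647.6, 101.4]), array([47.4, 18.8]), np.float64(51.1)]Traceback (most recent call last):
  File "<stdin>", line 11, in <module>
  File "h.py", line 10, in onz
    e,d=ray(n,p); return (e+d*(z-e[2])/d[2])
        ~~~^^^^^
  File "h.py", line 8, in ray
    K,e,M=cal(n); a=np.linalg.inv(K)@[p[0],p[1],1]; return e,M@[a[0],-a[1],-a[2]]
          ~~~^^^
  File "h.py", line 6, in cal
    c=imaging.get_calibration(n); return c["camera_matrix"],c["eye"],q2m(c["orientation"])
ValueError: time passes only in moves, steps and waits
```

```bash
sed -i 's/^def cal(n):/import functools\n@functools.lru_cache(None)\ndef cal(n):/' h.py
python3 - <<'E'
from h import *
for n in("top","scene"):
    im=cv2.imread(f"pics/{n}12.png" if n=="top" else "pics/scene11.png")
    big=cv2.resize(im,None,fx=6,fy=6,interpolation=cv2.INTER_CUBIC)
    def pts(x,y,r,z,f):
        pc=proj(n,[x,y,z])*6;P=[]
        for v in range(int(pc[1]-r*3.5),int(pc[1]+r*3.5)):
            for u in range(int(pc[0]-r*3.5),int(pc[0]+r*3.5)):
                w=onz(n,((u+.5)/6-.5,(v+.5)/6-.5),z)[:2]
                if np.hypot(*(w-[x,y]))<r and f(big[v,u].astype(int)): P.append(w)
        return np.array(P,np.float32)
    P=pts(583,129,20,114,lambda b:b[2]<150)
    vx,vy,_,_=cv2.fitLine(P,cv2.DIST_HUBER,0,.01,.01).ravel();d=np.array([vx,vy]);d*=np.sign(d@(P.mean(0)-[583,129]))
    a=np.degrees(np.arctan2(d[1],d[0]))
    H=pts(488,158,57,74,lambda b:b.max()-b.min()<30 and b.min()>120)
    hv=cv2.fitLine(H,cv2.DIST_HUBER,0,.01,.01).ravel();h=np.degrees(np.arctan(hv[1]/hv[0]))
    ex=np.array([np.cos(np.radians(-16.8)),np.sin(np.radians(-16.8))]);q=(H-[521,148.6]);bx=q@ex;by=q@[-ex[1],ex[0]]
    print(n,len(P),"bar",a,P.mean(0),"handle",len(H),h,"n",(90-(a-h))/20,"block x range",np.percentile(bx,[0.5,99]),"y",[np.median(by[(bx>k-8)&(bx<k+8)]).round(1) for k in(-75,-50,-25,0)])
E
```

```text
top 798 bar -67.93109 [586.815   118.95044] handle 20306 -18.04002 n 6.9945536 block x range [-89.62510707  21.23337689] y [np.float64(1.4), np.float64(0.9), np.float64(0.3), np.float64(-0.3)]
scene 364 bar -67.50122 [588.1374  118.45885] handle 16782 -16.742022 n 7.03796 block x range [-88.06602587  20.61157813] y [np.float64(5.2), np.float64(4.7), np.float64(6.1), np.float64(5.5)]
```

The sleeve reads 7 in both views (6.99 and 7.04). The heel sits at about x = -89 mm, the key lies in the slot, and the gripper is clear.

```bash
python3 -c "
from plant import finish_job
print(finish_job())"
```

```text
the job is handed in; nothing more can be done
None
```

The job is handed in (no verdict came back): camera checks put the hammer in the tray and the key in the block's slot, heel about 12 mm from the end stop and sleeve at 7; I did not re-measure the jar, wheels, arbor or plate at the end.

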